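Secure a slide box in the transport tray

ROBOT

A 6-joint arm with a two-finger parallel gripper is mounted at the origin on a cart in front of the work surface, level with it; the furniture and walls round the work are solid. World frame = base frame: x ahead of the robot, y to its left, z up, the work surface at z = 0. Lengths are in m, angles in degrees, forces in N, time in s.
With the tool pointing down it reaches from about 0.325 to 0.85 m from the base axis. Payload 15.5 kg.
Tool frame: the origin (TCP) lies at the very end of the fingers, on their centre line; the grasp point (between the pads) lies 19 mm behind it; z points along the fingers, y is the line along which they close (so a half turn about z gives the same grasp; the last joint's range is limited). The gripper opens to 91 mm and grips with 3 to 60 N. Pads are 32 mm wide; open, the fingers measure 118 mm over their backs; the gripper's body (76 mm by 178 mm) begins 60 mm behind the grasp point.
Start: joints at [65.117, 28.281, 77.091, -0, 74.628, -5.472], TCP at [0.208, 0.589, 0.214] pointing down, gripper open.
Joint ranges: [-166.48, 166.48], [-47.26, 123.95], [12.59, 153.08], [-70.14, 250.14], [6.76, 159.57], [-176.63, 176.63]. Speed limits (degrees/s): [108.29, 108.29, 147.25, 172.46, 172.46, 172.46].

INTERFACE

Orientations are given as [roll, pitch, yaw] about the fixed x, y, z axes, in that order (R = Rz(yaw) Ry(pitch) Rx(roll)).
In Python, from station import * gives the robot as it stands. The module is installed in compiled form; this text tells all that it offers.
- The arm moves only by the shell command python3 -m crank 'ROWS' [FORCE]. ROWS is JSON, one flat list of numbers, 7 for each row, row after row: the turn, a rotation vector about the tool's x, y, z in rad, then the shift along the tool's x, y, z in m, then the opening, from -1 (shut) to 1 (fully open). A call has exactly 10 rows; each row shifts and turns the commanded pose from where the row before left it, along the tool's axes as they then stand; what a row does not reach is not made up. A row lasts 1/10 s, in which the tool goes at most 50 mm and 8.59 degrees, less where a joint would pass 70% of its speed; a pose out of reach is approached as far as the arm can. A call is refused whole if a number of a shift passes 0.05 or a number of a turn 0.15, either way. A call with a gripper value outside its range is refused whole. The fingers move at their own pace and stop on an object; FORCE is the grip in N (left out, the last holds). Time passes only in rows, so rows that do not move let the fingers close, or fill a call up. It gives the time, the measured TCP pose, the force, the opening and the grip force at its end, in the units of the state.
- observe(): the state, without advancing time (a new reading comes with each control period).
- snapshot(name): name is "scene" or "top" or "wrist"; returns the picture (420x560x3 uint8, red, green, blue); there is no depth.
- camera_info(name): a dict with "fx", "fy", "cx", "cy" (pixels), "view" (4x4, takes a point from world to camera coordinates); the wrist camera has in their place "T_tool_cam" (4x4, takes a point from camera to tool coordinates, whose origin is the TCP and whose axes are the flange's). Camera axes: x right, y up, looking along -z (the intrinsics and any distortion apply to the point x, -y, -z); pixel columns grow to the right and rows downward; lengths in m; the calibration is good to about 2 mm. A picture is of the moment at which its call begins: read the wrist's pose just before it. camera_info takes no time and is no camera call.
- hand_in(): hands the job in; it is judged then, once.
The state is a dict: "clock": time; "joint_positions": joint angles; "joint_velocities": joint speeds; "tau": joint torques, N m; "position": TCP position; "orientation": TCP orientation; "ft_force": force on the tool from outside, world axes, zero at the start; "wrist_torque": the same for the moment, N m; "finger_gap": finger opening in m; "grasp_force": force on a finger pad.
Only numpy, scipy, OpenCV 4.12 (cv2) and the standard library are available. Lean on these libraries where they do the work, as an engineer would, in place of code of your own. Each camera call takes 0.05 s, during which the arm holds its last target. There are 200 camera calls.

TASK

Take the slide box out of its stand, lay it down flat on the open bench and let go, then take it by its long sides and lower it gently into the recess of the transport tray so that it lies flat on the tray's floor. Then swing the steel hasp over the box, all the way down over its staple, and let go. Do not shift or knock over the dropper bottle.

Things in the scene. Friction and masses are not known exactly. Their poses are not given: they have to be found in the camera images.
- box_mid (a point): Centre of the loose slide box: pale sleeve, dark end; 52 (its x) x 100 (y) x 19 mm (z), 0.12 kg, the same either way round or up. At the start it stands on a long edge in the stand, y level along the slot, top 60 mm above the bench; the upper 22 mm stand clear and can be gripped only across the 19 mm. Flat on the bench its centre is 9.5 mm up and it is gripped across the 52 mm.
- stand_slot (a point): Middle of the slot's floor, 8 mm above the bench, in the fixed white one-slot stand (128 x 62 mm). x along the slot, z up. The slot is 22.5 mm wide between two cheeks 100 mm long and 6 mm thick, tops 38 mm above the bench; lips 17 mm above the bench close its ends. Draw the box straight up, 35 mm or more.
- tray_seat (a point): Where the box's centre lies when home in the fixed grey tray (196 x 84 mm): 17.5 mm above the bench, 9.5 over the 8 mm thick floor. x along the recess to the hinge, y across, z up. Recess 104 x 57 mm between corner pieces 11 mm high; the middle 77 mm of each long side is open for fingers, down to the floor. Hinge ears at x = +80 mm, 38 mm above the bench; staple loop at x = -74 mm, 40 mm up.
- hasp (a joint): Angle of the steel hasp, rad: 0 = closed, level over the box, the slot near its end over the staple; 1.57 = upright; larger = leaning away from the recess (stop 2.2). It starts open, 1.62 to 1.85. The hinge is stiff (0.06 N m of friction): the hasp stays where it is left and must be moved all the way down.
- hasp_hinge (a point): Middle of the hasp's hinge axis, at the tray's x = +80 mm, 32 mm above the bench, axis level along the tray's y. The hasp is a flat strip 16 mm wide, 3 mm thick, 172 mm long from the axis, with a 24 mm wide slotted end from 136 mm on. Closed, its underside is 3.5 mm above the box.
- hasp_grip (a point): Middle of the hasp's slotted end, 150 mm from the hinge axis, where it is 24 mm wide: a place to pinch it across its width (along the tray's y); 22 mm of it reach beyond. Its height is about 32 mm + 150 mm x sin(angle). Closed, it is 33 mm above the bench with the staple in the slot, so press only on the plain strip, 45 mm nearer the hinge, whose top is then 34.5 mm up.
- dropper_bottle: Loose white dropper bottle, 43 mm wide, 113 mm tall, standing upright on the bench behind the work; origin at the centre of its underside. Leave it where it stands.
- pole_top (a point): Top of the fixed upright pole (10 mm thick, 321 mm above the bench) of the pipette stand to the left of the work, the tallest thing in the way: its round foot and the pipette hanging from it lie within 0.15 m of it, below its top. Keep the arm clear of it: pass above or well in front.
Things that resemble listed ones, but are neither listed nor needed, are in the scene too. There is more than one size of the part that bears box_mid; the job needs the larger.

How it is judged (in metres and radians):
On the way, in this order (a step that is already met when the one before it is completed fails the run):
1. the slide box lies flat on the open bench, let go (height (world z) of box_mid below 0.0135 m and angle between the z axis of box_mid and the z axis of tray_seat, either way round below 0.08 rad and linear speed of slide_box below 0.02 m/s and contact force between the fingers and slide_box below 0.05 N), for 0.2 s.
2. the slide box lies home in the tray's recess, let go, the hasp still open (horizontal distance between box_mid and tray_seat below 0.006 m and z of box_mid in the frame of tray_seat below 0.003 m and angle between the z axis of box_mid and the z axis of tray_seat, either way round below 0.05 rad and contact force between the fingers and slide_box below 0.05 N and value of joint hasp above 0.5 rad), for 0.2 s.
At the end, for the whole second after the job is handed in: The slide box lies at rest in the tray's recess, centre within 6 mm sideways and 3 mm in height of its seat and flat within 0.05 rad, and the hasp is down over the staple, within 0.06 rad of fully closed, at rest (horizontal distance between box_mid and tray_seat below 0.006 m and z of box_mid in the frame of tray_seat below 0.003 m and angle between the z axis of box_mid and the z axis of tray_seat, either way round below 0.05 rad and value of joint hasp below 0.06 rad and velocity of joint hasp below 0.05 rad/s and linear speed of slide_box below 0.02 m/s); the robot touches nothing.
It fails at once if the dropper bottle is shifted by more than 30 mm or knocked over (distance of dropper_bottle from where it was at the start of the episode above 0.03 m or angle between dropper_bottle's own z axis and vertical above 0.5 rad).
It fails at once if the slide box is dropped or thrown into the tray (faster than 0.4 m/s just over its recess) (horizontal distance between box_mid and tray_seat below 0.045 m and height (world z) of box_mid below 0.06 m and linear speed of slide_box above 0.4 m/s).
It also fails if it takes over 72 s, if anything falls off the work surface, if the arm or the gripper's body presses on something with over 40 N, if the wrist force passes 120 N, or if a joint passes its speed limit or range.

## Working session

There is one attempt and no reset: what is moved stays moved. The work goes in short steps, Python scripts to look and compute and a shell command to move; the robot and the scene stay as the last step left them, time stands still between calls to the robot, and variables do not carry over. Pictures are saved under pics/ and viewed, at most 10 in all, crops included, and the job is handed in when it is done.

```bash
mkdir -p pics
python3 - <<'E'
from station import *
import cv2,numpy as np
np.set_printoptions(precision=4,suppress=True)
a=[]
for n in("scene","top"):
    im=snapshot(n);cv2.imwrite(f"pics/{n}0.png",im[:,:,::-1]);c=camera_info(n);print(n,{k:(np.array(v).round(4).tolist()) for k,v in c.items()})
o=observe();print(o)
im=snapshot("wrist");cv2.imwrite("pics/wrist0.png",im[:,:,::-1]);print({k:np.array(v).round(4).tolist() for k,v in camera_info("wrist").items()})
E
```

```text
scene {'fx': 473.5441, 'fy': 473.5441, 'cx': 282.3321, 'cy': 218.0019, 'view': [[0.7024, -0.7115, 0.0202, -0.454], [0.4509, 0.4667, 0.7608, -0.3694], [-0.5507, -0.5253, 0.6487, -0.9212], [0.0, 0.0, 0.0, 1.0]]}
top {'fx': 462.0991, 'fy': 462.0991, 'cx': 274.9833, 'cy': 211.0084, 'view': [[-0.0148, -0.9998, 0.0133, -0.1025], [0.9969, -0.0138, 0.0781, -0.5506], [-0.0779, 0.0144, 0.9969, -1.2293], [0.0, 0.0, 0.0, 1.0]]}
{'clock': 0.1, 'joint_positions': array([65.114 , 28.3111, 77.1235, -0.0016, 74.6275, -5.4723]), 'joint_velocities': array([-0.0538, -0.1109,  0.0835, -0.0649,  0.1159, -0.1138]), 'tau': array([  0.0018, -88.0226, -38.2542,   0.0709,   0.0482,  -0.0001]), 'position': array([0.2076, 0.5892, 0.2134]), 'orientation': array([-179.938 ,   -0.0044,  160.5867]), 'ft_force': array([ 1.1393, -0.1555,  0.7519]), 'wrist_torque': array([-0.011 ,  0.0458, -0.0467]), 'grasp_force': 0.0, 'finger_gap': 0.0910543588236914}
{'fx': 294.171, 'fy': 294.171, 'cx': 278.3041, 'cy': 208.3303, 'T_tool_cam': [[-0.0007, 0.9708, 0.2401, 0.0676], [1.0, 0.0008, -0.0004, -0.0006], [-0.0006, 0.2401, -0.9708, -0.1715], [0.0, 0.0, 0.0, 1.0]]}
```

View pics/scene0.png

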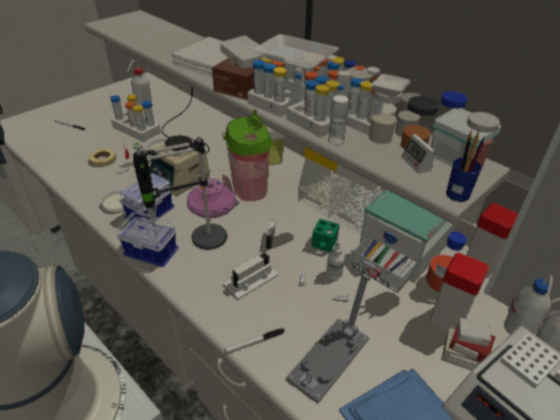

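View pics/top0.png

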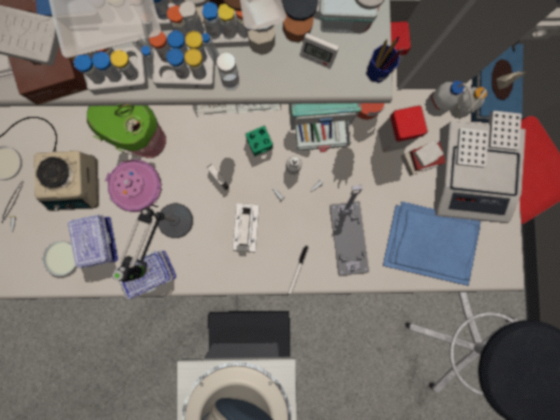

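The scene shows a white slotted stand at scene (250,272)/top (245,228), the grey tray at scene (330,358)/top (348,238) with its hasp up at top (352,195), and the dropper bottle at scene (336,262)/top (293,163). The pole foot is at top (175,220). There are two box candidates: the one in the stand at top (245,228), and another small item at top (218,178)/scene (270,235). The one in the stand fits, since it has a white 128 mm stand and is about 100 mm long. I'll confirm that in one enlarged crop.

Run:
```python
import cv2,numpy as np
t=cv2.imread("pics/top0.png");s=cv2.imread("pics/scene0.png")
A=cv2.resize(t[150:290,190:390],(800,560),interpolation=cv2.INTER_CUBIC)
cv2.imwrite("pics/c1.png",A)
B=cv2.resize(s[215:400,215:395],None,fx=3.2,fy=3.2,interpolation=cv2.INTER_CUBIC)
cv2.imwrite("pics/c2.png",B)
```

```text
(no output)
```

View pics/c1.png

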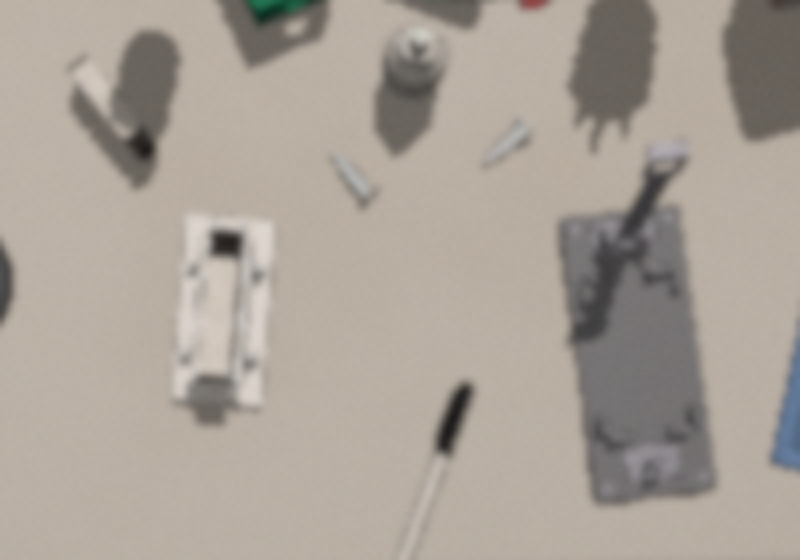

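View pics/c2.png

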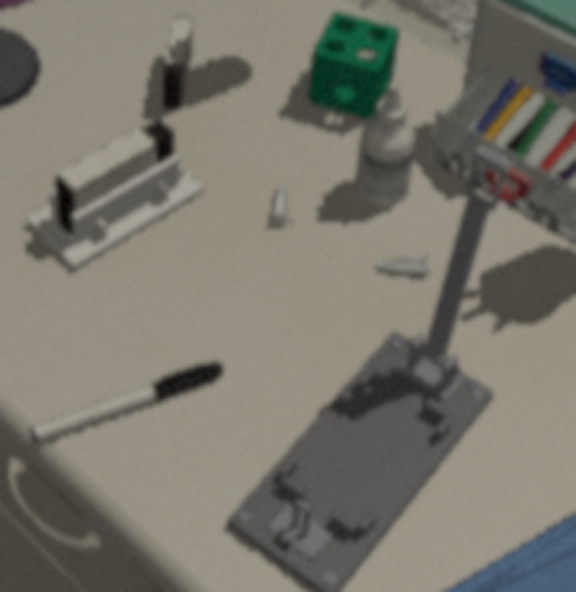

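The crop confirms it. The box standing in the white stand (top crop 185-270, 215-410) is the large one, about 100 mm with black ends. The one at crop (110,105) lies loose and is the smaller decoy. Now I'll measure.

```bash
cat > h.py <<'E'
from station import *
import cv2,numpy as np
from scipy.spatial.transform import Rotation as Ro
np.set_printoptions(precision=4,suppress=True)
def ray(n,uv,z,cam=None):
    uv=np.atleast_2d(uv).astype(float)
    if cam is None: V=np.array(camera_info(n)["view"]);M=np.linalg.inv(V)
    else: M=cam
    c=camera_info(n)
    d=np.c_[(uv[:,0]-c["cx"])/c["fx"],-(uv[:,1]-c["cy"])/c["fy"],-np.ones(len(uv))]@M[:3,:3].T
    return M[:3,3]+d*((z-M[2,3])/d[:,2])[:,None]
def proj(n,P,M=None):
    c=camera_info(n);V=np.array(c["view"]) if M is None else np.linalg.inv(M)
    q=np.atleast_2d(P)@V[:3,:3].T+V[:3,3]
    return np.c_[c["cx"]+c["fx"]*q[:,0]/-q[:,2],c["cy"]-c["fy"]*q[:,1]/-q[:,2]]
def T(o):
    M=np.eye(4);M[:3,:3]=Ro.from_euler("xyz",o["orientation"],degrees=True).as_matrix();M[:3,3]=o["position"];return M
def wristM(o): return T(o)@np.array(camera_info("wrist")["T_tool_cam"])
def plan(goal,yaw=None,rp=(180,0)):
    "tool-frame turn (rotvec) then shift in the turned frame"
    o=observe();M=T(o);R=M[:3,:3]
    G=R if yaw is None else Ro.from_euler("xyz",[rp[0],rp[1],yaw],degrees=True).as_matrix()
    print("turn",Ro.from_matrix(R.T@G).as_rotvec(),"shift(old axes)",R.T@(np.array(goal)-M[:3,3]),"shift(new axes)",G.T@(np.array(goal)-M[:3,3]))
def rect(mask,n,z,M=None):
    cs,_=cv2.findContours(mask,cv2.RETR_EXTERNAL,cv2.CHAIN_APPROX_NONE)
    c=max(cs,key=cv2.contourArea);P=ray(n,c[:,0],z,M)
    r=cv2.minAreaRect((P[:,:2]*1000).astype(np.float32));b=cv2.boxPoints(r)/1000
    e=[b[1]-b[0],b[2]-b[1]];l=max(e,key=np.linalg.norm);a=np.degrees(np.arctan2(l[1],l[0]))%180
    print(n,"z",z,"centre",np.array(r[0])/1000,"size",np.round(r[1],1),"long axis deg",round(a,2),"px",c[:,0].mean(0),len(c))
    return c
E
python3 - <<'E'
from h import *
t=cv2.imread("pics/top0.png");h=cv2.cvtColor(t,cv2.COLOR_BGR2HSV)
def win(m,x0,y0,x1,y1):
    o=np.zeros_like(m);o[y0:y1,x0:x1]=m[y0:y1,x0:x1];return cv2.morphologyEx(o,cv2.MORPH_CLOSE,np.ones((7,7)))
print(h[198,240],h[240,300],h[240,350],h[228,245])
# tray : dark
m=win((h[:,:,2]<135).astype(np.uint8)*255,325,202,375,282); rect(m,"top",0.008)
m=win((((h[:,:,2]>195)&(h[:,:,1]<40))|(h[:,:,2]<120)).astype(np.uint8)*255,230,200,262,254); rect(m,"top",0.006)
cr=lambda L:[(190+x/4,150+y/4) for x,y in L]
P=lambda s,L,z:print(s,ray("top",cr(L),z)[:,:2].tolist())
P("stand corners",[(187,213),(275,222),(262,408),(172,402)],.006)
P("tray corners",[(560,217),(678,207),(715,488),(595,503)],.008)
P("box top",[(226,232),(212,390)],.06)
P("bottle top",[(418,40)],.113);P("bottle base",[(412,70)],.02);P("hasp tip",[(668,152)],.2);P("foot",[(-55,280)],.01);P("pen",[(470,385),(405,560)],.01)
E
```

```text
[ 18  33 185] [ 16  30 185] [  0   7 116] [ 15  27 206]
top z 0.008 centre [ 0.4728 -0.3093] size [197.6  84.9] long axis deg 6.96 px [348.4485 238.5   ] 194
top z 0.006 centre [ 0.5041 -0.029 ] size [ 62.1 136.2] long axis deg 174.79 px [245.2652 227.1061] 132
stand corners [[0.5731529174011202, -0.005983324864954259], [0.5661313251947999, -0.06625086535747327], [0.439130276262735, -0.055867060634363384], [0.44411407045840257, 0.005296393370851124]]
tray corners [[0.56672896817145, -0.26194499361030565], [0.5725264457328811, -0.34337230501937177], [0.38038562132356263, -0.3629870243085697], [0.37155266094169037, -0.2810278744791529]]
box top [[0.5550886123444394, -0.03513805707189771], [0.4518421328767141, -0.024981426129998374]]
bottle top [[0.6709805784949315, -0.16042877588631643]]
bottle base [[0.6679143902094591, -0.1614226741280803]]
hasp tip [[0.5864861270073721, -0.3002571847856728]]
foot [[0.5291935435258535, 0.15868520603792868]]
pen [[0.4526373548117231, -0.1975812663777052], [0.3355271534123556, -0.15127107203027954]]
```

Tray centre is about (0.473, -0.309) at 7.0°. Stand centre is about (0.5045, -0.030) at -5.2°. The bottle is at (0.668, -0.161), the pole foot at (0.53, 0.16). I'll pass in front of the pole with tool yaw 174.8.

```bash
python3 -m crank '[0,0,-0.124,0,0,-0.02,1, 0,0,-0.124,0,0,-0.02,1, 0,0,0,-0.013,-0.0377,0,1, 0,0,0,-0.013,-0.0377,0,1, 0,0,0,-0.013,-0.0377,0,1, 0,0,0,-0.013,-0.0377,0,1, 0,0,0,-0.013,-0.0377,0,1, 0,0,0,-0.013,-0.0377,0,1, 0,0,0,-0.013,-0.0377,0,1, 0,0,0,-0.013,-0.0377,0,1]' 20
python3 -m crank '[0,0,0,-0.013,-0.0377,0,1, 0,0,0,-0.013,-0.0377,0,1, 0,0,0,-0.013,-0.0377,0,1, 0,0,0,-0.013,-0.0377,0,1, 0,0,0,-0.013,-0.0377,0,1, 0,0,0,-0.013,-0.0377,0,1, 0,0,0,-0.013,-0.0377,0,1, 0,0,0,-0.013,-0.0377,0,1, 0,0,0,-0.03,0,0,1, 0,0,0,-0.03,0,0,1]'
python3 -c "from h import *;plan([.5,-.03,.18],174.8)"
```

```text
clock: 1.15
position: [0.2839, 0.2782, 0.2539]
orientation: [-180.0, 0.0, 174.8]
ft_force: [-0.1, -0.6, 0.7]
finger_gap: 0.0913
grasp_force: 0.0
clock: 2.15
position: [0.4205, -0.0371, 0.254]
orientation: [-180.0, 0.0, 174.6]
ft_force: [0.4, 1.0, 0.9]
finger_gap: 0.0911
grasp_force: 0.0
turn [-0.      0.0002 -0.0036] shift(old axes) [-0.0784  0.0146  0.074 ] shift(new axes) [-0.0785  0.0143  0.074 ]
```

```bash
python3 -m crank '[0,0,-0.0035,-0.026,0.0048,0.025,1, 0,0,0,-0.026,0.0048,0.025,1, 0,0,0,-0.026,0.0048,0.024,1, 0,0,0,0,0,0,1, 0,0,0,0,0,0,1, 0,0,0,0,0,0,1, 0,0,0,0,0,0,1, 0,0,0,0,0,0,1, 0,0,0,0,0,0,1, 0,0,0,0,0,0,1]'
python3 - <<'E'
from h import *
o=observe();M=wristM(o);im=snapshot("wrist")[:,:,::-1].copy();cv2.imwrite("pics/w1.png",im);np.save("w1.npy",M)
print(o["position"],o["orientation"])
c,s=np.cos(np.radians(-5.2)),np.sin(np.radians(-5.2))
L=lambda l,x,y:np.array([[.5045+a*c-b*s,-.030+a*s+b*c,z] for a,b,z in l for _ in[0]])
print(proj("wrist",L([(.05,.0095,.06),(.05,-.0095,.06),(-.05,-.0095,.06),(-.05,.0095,.06),(.064,.031,.006),(-.064,-.031,.006)],0,0),M))
E
```

```text
clock: 3.15
position: [0.4988, -0.0281, 0.1802]
orientation: [-180.0, 0.0, 175.0]
ft_force: [0.5, 0.1, 0.1]
finger_gap: 0.0913
grasp_force: 0.0
[ 0.4988 -0.0281  0.1802] [-179.9968    0.0268  174.9928]
[[286.238  255.1406]
 [268.3722 255.1007]
 [267.8123 160.1218]
 [287.1671 160.1724]
 [302.1396 248.5692]
 [250.6173 143.9208]]
```

View pics/w1.png

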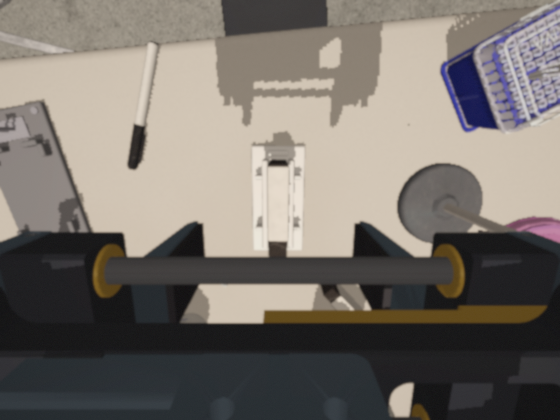

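The wrist view agrees with the prediction: the stand is at columns 251-305, rows 143-250, and the box's dark near end is at (278,160). I'll refine from the edges.

Run:
```python
from h import *
im=cv2.imread("pics/w1.png");M=np.load("w1.npy");h=cv2.cvtColor(im,cv2.COLOR_BGR2HSV)
m=((h[:,:,2]>200)).astype(np.uint8)*255
o=np.zeros_like(m);o[135:255,240:315]=m[135:255,240:315]
L=[];R=[]
for v in range(160,240,4):
    u=np.where(o[v])[0]
    if len(u): L.append((u[0]-.5,v));R.append((u[-1]+.5,v))
for z in(.004,.006):
  l=ray("wrist",L,z,M);r=ray("wrist",R,z,M);f=np.polyfit(l[:,0],l[:,1],1);g=np.polyfit(r[:,0],r[:,1],1)
  print(z,"yaw",np.degrees(np.arctan([f[0],g[0]])),"y at x=.5045",np.polyval(f,.5045),np.polyval(g,.5045),"mid",(np.polyval(f,.5045)+np.polyval(g,.5045))/2)
g=cv2.cvtColor(im,cv2.COLOR_BGR2GRAY)
for v in(160,185,205): print(v,g[v,248:308].tolist())
print(g[140:175,278].tolist())
print("pole/tray check",ray("wrist",[(445,205)],.01,M))
```

```text
0.004 yaw [-6.8675 -3.3531] y at x=.5045 -0.07619369331622342 0.014722244324887081 mid -0.030735724495668165
0.006 yaw [-6.8675 -3.3531] y at x=.5045 -0.07593703078771559 0.01448196866337582 mid -0.030727531062169883
160 [198, 197, 194, 197, 210, 221, 225, 226, 226, 226, 226, 225, 224, 216, 200, 181, 170, 163, 152, 137, 134, 138, 128, 99, 70, 61, 60, 65, 70, 73, 73, 73, 73, 72, 73, 74, 76, 92, 115, 127, 125, 128, 142, 157, 163, 174, 197, 217, 225, 225, 226, 225, 225, 225, 223, 217, 206, 198, 197, 198]
185 [198, 198, 197, 200, 208, 220, 226, 227, 227, 227, 227, 227, 226, 220, 217, 221, 224, 221, 210, 200, 207, 214, 216, 217, 217, 218, 219, 219, 219, 219, 218, 218, 218, 219, 219, 219, 219, 219, 217, 212, 205, 207, 216, 221, 217, 203, 199, 216, 225, 227, 227, 227, 226, 225, 219, 204, 189, 192, 197, 198]
205 [198, 198, 198, 196, 201, 214, 225, 228, 228, 228, 228, 228, 227, 221, 216, 220, 225, 223, 213, 201, 205, 214, 217, 217, 217, 217, 217, 217, 216, 216, 215, 215, 216, 217, 218, 218, 218, 217, 216, 207, 199, 209, 221, 222, 214, 200, 204, 219, 227, 228, 228, 228, 227, 225, 217, 204, 198, 197, 197, 197]
[131, 131, 131, 131, 133, 136, 143, 149, 150, 146, 143, 148, 152, 151, 147, 143, 143, 147, 140, 116, 73, 35, 27, 33, 49, 88, 145, 191, 213, 219, 220, 220, 220, 220, 220]
pole/tray check [[0.5291 0.1685 0.01  ]]
```

```bash
python3 -m crank '[0,0,0.0034,-0.0029,-0.0007,0.035,1, 0,0,0,-0.003,-0.0007,0.035,1, 0,0,0,0,0,0.035,1, 0,0,0,0,0,0.02,1, 0,0,0,0,0,0.0125,1, 0,0,0,0,0,0,1, 0,0,0,0,0,0,-1, 0,0,0,0,0,0,-1, 0,0,0,0,0,0,-1, 0,0,0,0,0,0,-1]' 20
python3 -m crank '[0,0,0,0,0,0,-1, 0,0,0,0,0,0,-1, 0,0,0,0,0,0,-1, 0,0,0,0,0,-0.008,-1, 0,0,0,0,0,-0.012,-1, 0,0,0,0,0,-0.02,-1, 0,0,0,0,0,-0.02,-1, 0,0,0,0,0,-0.02,-1, 0,0,0,0,0,0,-1, 0,0,0,0,0,0,-1]' 25
```

```text
clock: 4.2
position: [0.505, -0.0301, 0.043]
orientation: [-180.0, 0.1, 174.8]
ft_force: [0.6, -0.5, 0.3]
finger_gap: 0.0623
grasp_force: 0.0
clock: 5.2
position: [0.5049, -0.0301, 0.1233]
orientation: [-180.0, 0.1, 174.8]
ft_force: [-0.1, 0.4, -0.4]
finger_gap: 0.0006
grasp_force: 0.0
```

The fingers close more slowly than I expected (about 7 mm per row), so I lifted before they reached the box. I'll repeat, waiting for the close.

```bash
python3 -m crank '[0,0,0,0,0,0,0.3, 0,0,0,0,0,0,0.3, 0,0,0,0,0,0,0.3, 0,0,0,0,0,0,0.3, 0,0,0,0,0,0,0.3, 0,0,0,0,0,0.02,0.3, 0,0,0,0,0,0.02,0.3, 0,0,0,0,0,0.02,0.3, 0,0,0,0,0,0.022,0.3, 0,0,0,0,0,0,0.3]' 20
python3 -m crank '[0,0,0,0,0,0,-1, 0,0,0,0,0,0,-1, 0,0,0,0,0,0,-1, 0,0,0,0,0,0,-1, 0,0,0,0,0,0,-1, 0,0,0,0,0,0,-1, 0,0,0,0,0,0,-1, 0,0,0,0,0,0,-1, 0,0,0,0,0,0,-1, 0,0,0,0,0,0,-1]' 25
```

```text
clock: 6.2
position: [0.5032, -0.0298, 0.0384]
orientation: [180.0, -0.2, 174.8]
ft_force: [0.4, -0.1, 0.1]
finger_gap: 0.0591
grasp_force: 0.0
clock: 7.2
position: [0.5048, -0.03, 0.0407]
orientation: [-180.0, 0.0, 174.8]
ft_force: [-0.5, 1.1, 6.3]
finger_gap: 0.0201
grasp_force: 25.0
```

```bash
python3 -m crank '[0,0,0,0,0,-0.01,-1, 0,0,0,0,0,-0.02,-1, 0,0,0,0,0,-0.02,-1, 0,0,0,0,0,-0.02,-1, 0,0,0,-0.005,-0.024,0,-1, 0,0,0,-0.005,-0.026,0,-1, 0,0,0,-0.005,-0.026,0,-1, 0,0,0,-0.005,-0.026,0,-1, 0,0,0,-0.005,-0.026,0,-1, 0,0,0,0,0,0,-1]' 25
python3 -m crank '[0.1,0,0,0,0,0,-1, 0.1,0,0,0,0,0,-1, 0.1,0,0,0,0,0,-1, 0.1,0,0,0,0,0,-1, 0.1,0,0,0,0,0,-1, 0.024,0,0,0,0,0,-1, 0,0,0,0,0,0,-1, 0,0,0,0,0,0,-1, 0,0,0,0,0,0,-1, 0,0,0,0,0,0,-1]'
python3 - <<'E'
from h import *
im=snapshot("scene")[:,:,::-1];o=snapshot("top")[:,:,::-1]
cv2.imwrite("pics/s2.png",np.hstack([cv2.resize(im[180:400,190:410],(400,400)),cv2.resize(o[130:290,190:350],(400,400))]))
print(observe()["joint_positions"],observe()["orientation"]);plan([.52,-.165,.0355])
E
```

```text
clock: 8.2
position: [0.5185, -0.1625, 0.111]
orientation: [-179.9, 0.1, 174.7]
ft_force: [-0.4, 0.3, -0.5]
finger_gap: 0.0195
grasp_force: 25.0
clock: 9.2
position: [0.5179, -0.1602, 0.1108]
orientation: [-150.0, 0.0, 174.7]
ft_force: [-0.1, -0.4, -1.1]
finger_gap: 0.0202
grasp_force: 25.0
[ -4.7463  32.5966  98.9893 -37.5574  55.1254 -65.6843] [-149.9934    0.0263  174.749 ]
turn [0. 0. 0.] shift(old axes) [-0.0025  0.0336  0.0674] shift(new axes) [-0.0025  0.0336  0.0674]
```

View pics/s2.png

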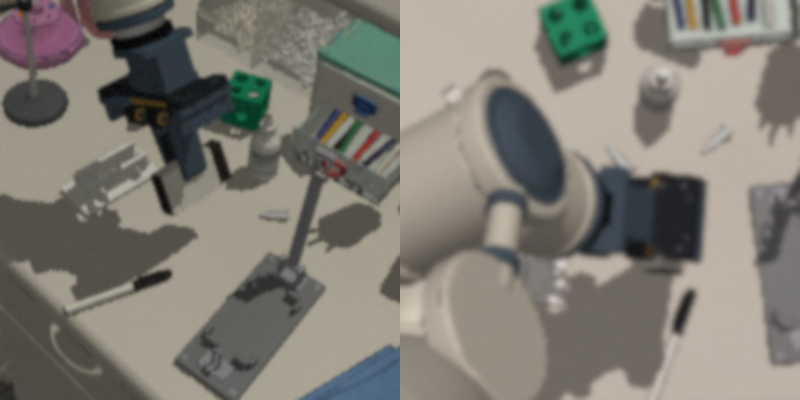

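The stand is empty and the box is held tilted over open bench (scene crop (185,180)). Now lower it to the bench, open partly, slide out and back off.

```bash
python3 -m crank '[0,0,0,-0.0005,0.0067,0.0135,-1, 0,0,0,-0.0005,0.0067,0.0135,-1, 0,0,0,-0.0005,0.0067,0.0135,-1, 0,0,0,-0.0005,0.0067,0.0135,-1, 0,0,0,-0.0005,0.0067,0.0137,-1, 0,0,0,0,0,0,-1, 0,0,0,0,0,0,0.3, 0,0,0,0,0,0,0.3, 0,0,0,0,0,0,0.3, 0,0,0,0,0,0,0.3]' 20
python3 -m crank '[0,0,0,0,0,0,0.3, 0,0,0,0,0,0,0.3, 0,0,0,0,0,0,0.3, 0,0,0,0,0.008,-0.006,0.3, 0,0,0,0,0.008,-0.006,0.3, 0,0,0,0,0.008,-0.006,0.3, 0,0,0,0,0,-0.02,0.3, 0,0,0,0,0,-0.04,0.3, 0,0,0,0,0,-0.04,0.3, 0,0,0,0,0,-0.04,0.3]'
python3 -m crank '[-0.1,0,0,0,0,0,0.9, -0.1,0,0,0,0,0,0.9, -0.1,0,0,0,0,0,0.9, -0.1,0,0,0,0,0,0.9, -0.1,0,0,0,0,0,0.9, -0.024,0,0,0.02,0,0,0.9, 0,0,0,0.02,0,0,0.9, 0,0,0,0,0,0,0.9, 0,0,0,0,0,0,0.9, 0,0,0,0,0,0,0.9]'
python3 - <<'E'
from h import *
o=observe();M=wristM(o);im=snapshot("wrist")[:,:,::-1].copy();cv2.imwrite("pics/w3.png",im);np.save("w3.npy",M)
t=snapshot("top")[:,:,::-1];cv2.imwrite("pics/t3.png",t)
E
```

```text
clock: 10.3
position: [0.5202, -0.1648, 0.0354]
orientation: [-150.0, 0.0, 174.8]
ft_force: [-0.1, 0.1, -0.9]
finger_gap: 0.0489
grasp_force: 0.2
clock: 11.3
position: [0.5287, -0.0636, 0.1612]
orientation: [-150.0, -0.0, 174.8]
ft_force: [1.3, -0.3, 0.7]
finger_gap: 0.0592
grasp_force: 0.0
clock: 12.3
position: [0.49, -0.0613, 0.16]
orientation: [-180.0, 0.0, 174.9]
ft_force: [0.3, 0.4, 0.1]
finger_gap: 0.0867
grasp_force: 0.0
```

View pics/w3.png

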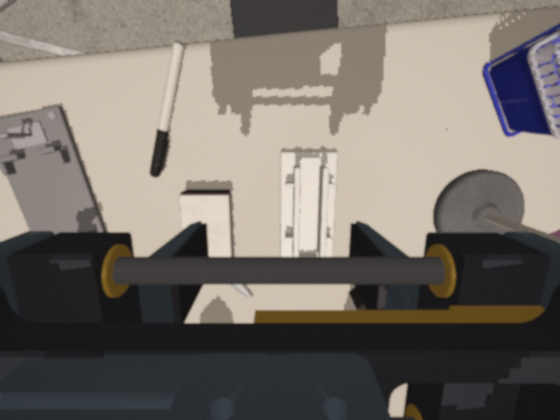

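The box lies flat, its near end at wrist (181-231, 190) with sides running down to row 250. I'll locate it here and in the top view.

Run:
```python
from h import *
M=np.load("w3.npy");print(ray("wrist",[(181,190),(231,190),(181,225),(231,225)],.019,M))
t=cv2.imread("pics/t3.png");h=cv2.cvtColor(t,cv2.COLOR_BGR2HSV)
c=proj("top",[[.52,-.15,.019]])[0].astype(int);print(c)
g=cv2.cvtColor(t,cv2.COLOR_BGR2GRAY)
plan([.46,-.15,.16],174.8)
```

```text
[[ 0.4699 -0.1652  0.019 ]
 [ 0.4748 -0.1116  0.019 ]
 [ 0.5089 -0.1719  0.019 ]
 [ 0.5139 -0.1166  0.019 ]]
[289 221]
turn [-0.      0.0004  0.0008] shift(old axes) [ 0.0218 -0.0909 -0.0001] shift(new axes) [ 0.0217 -0.0909 -0.0001]
```

```bash
python3 -m crank '[0,0,0,0.011,-0.028,0,0.9, 0,0,0,0.011,-0.028,0,0.9, 0,0,0,0.0105,-0.027,0,0.9, 0,0,0,0,0,0,0.9, 0,0,0,0,0,0,0.9, 0,0,0,0,0,0,0.9, 0,0,0,0,0,0,0.9, 0,0,0,0,0,0,0.9, 0,0,0,0,0,0,0.9, 0,0,0,0,0,0,0.9]'
python3 - <<'E'
from h import *
o=observe();M=wristM(o);im=snapshot("wrist")[:,:,::-1].copy();cv2.imwrite("pics/w4.png",im);np.save("w4.npy",M)
print(o["position"]);g=cv2.cvtColor(im,cv2.COLOR_BGR2GRAY)
E
```

```text
clock: 13.4
position: [0.4494, -0.1413, 0.1598]
orientation: [-180.0, -0.0, 174.8]
ft_force: [-0.3, -0.6, -0.8]
finger_gap: 0.0867
grasp_force: 0.0
[ 0.4494 -0.1413  0.1598]
```

View pics/w4.png

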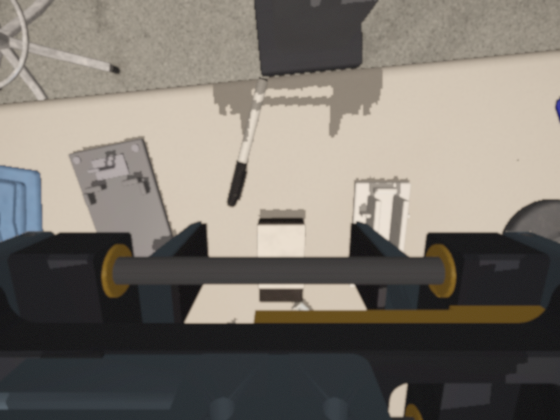

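The box now spans wrist columns 257-305 and rows 219-302. The tray's staple end is at (110,165), with corners near (71,155) and (143,139).

Run:
```python
from h import *
M=np.load("w4.npy");im=cv2.imread("pics/w4.png");g=cv2.cvtColor(im,cv2.COLOR_BGR2GRAY).astype(float)
L=[];R=[]
for v in list(range(226,254,2))+[288]:
    d=np.diff(cv2.GaussianBlur(g,(3,3),0)[v,245:318]);a=245+np.argmax(np.abs(d[:25]))+.5;b=245+45+np.argmax(np.abs(d[45:]))+.5
    L.append((a,v));R.append((b,v))
print([x[0] for x in L],[x[0] for x in R])
print(g[210:230,280].astype(int).tolist(),g[284:312,272].astype(int).tolist())
l=ray("wrist",L[:-1],.019,M);r=ray("wrist",R[:-1],.019,M)
for q in(l,r): f=np.polyfit(q[:,0],q[:,1],1);print(np.degrees(np.arctan(f[0])),np.polyval(f,.52))
print(ray("wrist",[(280,219),(280,302)],.019,M))
# tray staple-end corners
print(ray("wrist",[(71,155),(143,139)],.008,M))
```

```text
[np.float64(257.5), np.float64(257.5), np.float64(257.5), np.float64(257.5), np.float64(257.5), np.float64(257.5), np.float64(257.5), np.float64(257.5), np.float64(257.5), np.float64(257.5), np.float64(257.5), np.float64(257.5), np.float64(257.5), np.float64(257.5), np.float64(258.5)] [np.float64(303.5), np.float64(304.5), np.float64(304.5), np.float64(304.5), np.float64(303.5), np.float64(303.5), np.float64(303.5), np.float64(303.5), np.float64(303.5), np.float64(303.5), np.float64(303.5), np.float64(303.5), np.float64(303.5), np.float64(303.5), np.float64(302.5)]
[156, 138, 136, 135, 135, 133, 126, 102, 65, 36, 29, 33, 46, 80, 136, 186, 212, 220, 220, 221] [171, 209, 218, 206, 168, 109, 66, 57, 57, 56, 57, 57, 57, 57, 58, 57, 69, 111, 160, 190, 200, 201, 201, 201, 198, 182, 143, 99]
-6.187642871550138 -0.17207849949260384
-5.6197757681769955 -0.11966244047597542
[[ 0.4711 -0.1418  0.019 ]
 [ 0.5732 -0.151   0.019 ]]
[[ 0.3819 -0.361   0.008 ]
 [ 0.3723 -0.28    0.008 ]]
```

Box centre is (0.522, -0.146), axis -5.8°. Before gripping I'll look at the tray from close above, since the recess leaves only about 2 mm of play.

```bash
python3 -m crank '[0,0,-0.107,0,0,0,0.9, 0,0,-0.106,0,0,0,0.9, 0,0,0,0.014,-0.0323,0,0.9, 0,0,0,0.014,-0.0323,0,0.9, 0,0,0,0.014,-0.0323,0,0.9, 0,0,0,0.014,-0.0323,0,0.9, 0,0,0,0.0136,-0.0322,0,0.9, 0,0,0,0,0,0,0.9, 0,0,0,0,0,0,0.9, 0,0,0,0,0,0,0.9]'
python3 - <<'E'
from h import *
o=observe();M=wristM(o);im=snapshot("wrist")[:,:,::-1].copy();cv2.imwrite("pics/w5.png",im);np.save("w5.npy",M)
print(o["position"],o["orientation"])
cv2.imwrite("pics/w5c.png",cv2.resize(im[110:320,180:380],(571,600),interpolation=cv2.INTER_CUBIC))
c,s=np.cos(np.radians(6.9)),np.sin(np.radians(6.9))
L=[(-.098,.042,.008),(-.098,-.042,.008),(.098,.042,.008),(-.052,.0285,.019),(-.052,-.0285,.019),(.052,.0285,.019),(.052,-.0285,.019),(-.074,0,.04)]
print(proj("wrist",[[.4735+a*c-b*s,-.309+a*s+b*c,z] for a,b,z in L],M))
E
```

```text
clock: 14.45
position: [0.3999, -0.3094, 0.1597]
orientation: [180.0, -0.0, -173.0]
ft_force: [0.4, -0.8, -0.3]
finger_gap: 0.0865
grasp_force: 0.0
[ 0.3999 -0.3094  0.1597] [ 179.97     -0.0136 -172.9751]
[[309.008  175.6808]
 [232.7555 175.5825]
 [304.891  330.607 ]
 [296.6873 218.5797]
 [245.003  218.524 ]
 [295.2473 302.8349]
 [247.2566 302.8032]
 [270.2628 203.3668]]
```

View pics/w5c.png

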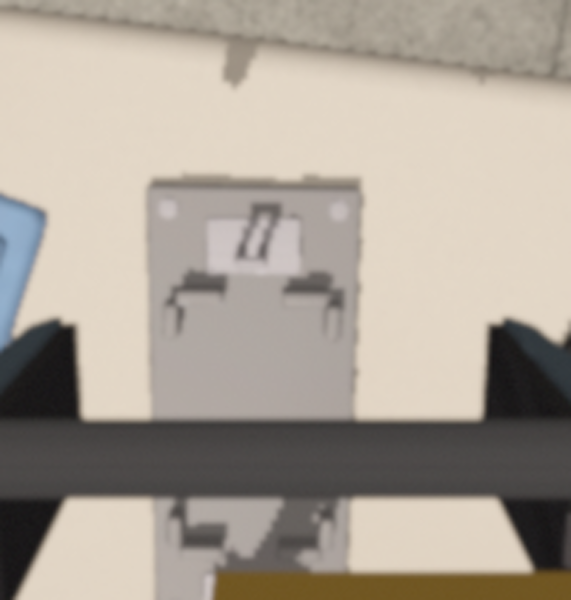

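The crop shows the staple end, plus near corner pieces at about crop (200,290)/(310,290) and far ones at (200,535)/(305,535), all through clear gaps. I'll read the edge profiles for the recess.

Run:
```python
from h import *
M=np.load("w5.npy");g=cv2.cvtColor(cv2.imread("pics/w5.png"),cv2.COLOR_BGR2GRAY)
for c0 in(250,252,284,287,290): print("col",c0,"r200-224",g[200:225,c0].tolist(),"r284-310",g[284:311,c0].tolist())
for r in(180,221,224,226,238,250,290,296): print("row",r,"c226-252",g[r,226:253].tolist(),"c284-312",g[r,284:313].tolist())
print(g[168:182,270].tolist())
```

```text
col 250 r200-224 [167, 167, 167, 164, 150, 124, 103, 99, 97, 89, 86, 103, 136, 159, 169, 170, 168, 168, 169, 170, 170, 169, 169, 170, 169] r284-310 [131, 160, 171, 172, 172, 172, 172, 169, 156, 126, 104, 97, 92, 82, 75, 76, 84, 111, 146, 166, 171, 170, 171, 172, 172, 171, 169]
col 252 r200-224 [176, 177, 176, 172, 162, 142, 116, 102, 97, 89, 85, 102, 135, 159, 169, 170, 169, 169, 169, 170, 169, 170, 170, 169, 169] r284-310 [130, 160, 171, 173, 173, 172, 172, 168, 154, 125, 103, 97, 92, 82, 75, 74, 83, 109, 144, 165, 170, 169, 168, 170, 169, 164, 162]
col 284 r200-224 [190, 191, 191, 190, 186, 177, 157, 125, 102, 93, 85, 89, 116, 146, 163, 170, 171, 165, 166, 167, 168, 167, 168, 168, 168] r284-310 [82, 93, 97, 98, 98, 98, 98, 98, 97, 99, 99, 97, 95, 87, 79, 75, 76, 81, 95, 108, 126, 135, 126, 109, 100, 95, 92]
col 287 r200-224 [166, 167, 167, 165, 161, 151, 137, 116, 100, 93, 85, 89, 114, 143, 161, 169, 170, 166, 166, 167, 167, 167, 167, 167, 167] r284-310 [81, 93, 97, 98, 98, 98, 98, 100, 99, 98, 97, 97, 95, 88, 79, 74, 78, 94, 126, 152, 163, 163, 159, 148, 125, 106, 95]
col 290 r200
[... 2067 characters left out ...]
2, 208, 214, 215, 215, 216, 215, 214, 214]
row 290 c226-252 [215, 215, 215, 215, 215, 214, 210, 197, 179, 172, 172, 168, 153, 126, 101, 94, 88, 84, 98, 133, 162, 171, 173, 172, 172, 172, 172] c284-312 [98, 98, 98, 98, 105, 122, 135, 124, 96, 80, 79, 83, 98, 129, 155, 164, 162, 160, 177, 202, 212, 214, 214, 214, 214, 214, 214, 214, 214]
row 296 c226-252 [216, 215, 215, 215, 215, 215, 212, 199, 179, 171, 171, 166, 158, 162, 169, 168, 152, 122, 96, 91, 91, 92, 92, 92, 92, 91, 92] c284-312 [95, 95, 94, 95, 93, 94, 97, 117, 148, 167, 168, 160, 154, 155, 163, 164, 160, 158, 178, 202, 212, 214, 213, 214, 214, 213, 214, 214, 213]
[216, 216, 213, 200, 173, 145, 126, 124, 144, 161, 166, 163, 150, 124]
```

Recess relative to prediction: about 2 mm nearer and 2 mm to -y, so the seat is roughly (0.4712, -0.3105) at 7°. I'll correct it visually with the box in hand. Now grip the box by its long sides.

```bash
python3 -m crank '[0,0,0.108,0,0,0,0.9, 0,0,0.108,0,0,0,0.9, 0,0,0,-0.0177,0.029,0,0.9, 0,0,0,-0.0177,0.029,0,0.9, 0,0,0,-0.0177,0.029,0,0.9, 0,0,0,-0.0177,0.029,0,0.9, 0,0,0,-0.0177,0.029,0,0.9, 0,0,0,-0.0177,0.0292,0,0.9, 0,0,0,0,0,0.04,0.9, 0,0,0,0,0,0.04,0.9]'
python3 -c "from h import *;plan([.522,-.146,.004],174.6)"
```

```text
clock: 15.5
position: [0.5234, -0.145, 0.0798]
orientation: [-180.0, 0.2, 174.8]
ft_force: [-0.2, -0.7, -0.1]
finger_gap: 0.0864
grasp_force: 0.0
turn [-0.0008  0.003   0.0038] shift(old axes) [ 0.0015 -0.0011  0.0758] shift(new axes) [ 0.0012 -0.0012  0.0758]
```

```bash
python3 -m crank '[0,0,0.003,0,-0.0008,0.03,0.9, 0,0,0,0,0,0.025,0.9, 0,0,0,0,0,0.015,0.9, 0,0,0,0,0,0.0058,0.9, 0,0,0,0,0,0,0.9, 0,0,0,0,0,0,-1, 0,0,0,0,0,0,-1, 0,0,0,0,0,0,-1, 0,0,0,0,0,0,-1, 0,0,0,0,0,0,-1]' 20
python3 -m crank '[0,0,0,0,0,0,-1, 0,0,0,0,0,0,-1, 0,0,0,0,0,0,-1, 0,0,0,0,0,-0.02,-1, 0,0,0,0,0,-0.03,-1, 0,0,0,0,0,-0.02,-1, 0,0,0,0,0,0,-1, 0,0,0,0,0,0,-1, 0,0,0,0,0,0,-1, 0,0,0,0,0,0,-1]'
python3 -c "from h import *;print(observe()['position'],observe()['orientation']);plan([.4712,-.3105,.075],187)"
```

```text
clock: 16.5
position: [0.5221, -0.1475, 0.0044]
orientation: [-180.0, 0.0, 174.5]
ft_force: [-1.0, 1.2, 7.3]
finger_gap: 0.0517
grasp_force: 20.0
clock: 17.5
position: [0.5213, -0.1473, 0.073]
orientation: [180.0, -0.1, 174.5]
ft_force: [-0.2, 0.8, -1.5]
finger_gap: 0.0521
grasp_force: 20.0
[ 0.5213 -0.1473  0.073 ] [179.971   -0.1028 174.4595]
turn [ 0.0007 -0.0017 -0.2189] shift(old axes) [ 0.0341 -0.1673 -0.002 ] shift(new axes) [ 0.0696 -0.1559 -0.002 ]
```

```bash
python3 -m crank '[0,0,-0.11,0,0,0,-1, 0,0,-0.109,0,0,0,-1, 0,0,0,0.03,-0.01,0,-1, 0,0,0,0.02,-0.025,0,-1, 0,0,0,0.0196,-0.03,0,-1, 0,0,0,0,-0.035,0,-1, 0,0,0,0,-0.034,0,-1, 0,0,0,0,-0.0219,0,-1, 0,0,0,0,0,0.015,-1, 0,0,0,0,0,0.015,-1]'
python3 -m crank '[0,0,0,0,0,0,-1, 0,0,0,0,0,0,-1, 0,0,0,0,0,0,-1, 0,0,0,0,0,0,-1, 0,0,0,0,0,0,-1, 0,0,0,0,0,0,-1, 0,0,0,0,0,0,-1, 0,0,0,0,0,0,-1, 0,0,0,0,0,0,-1, 0,0,0,0,0,0,-1]'
python3 - <<'E'
from h import *
P=[observe()["position"]];o=observe();M=wristM(o);im=snapshot("wrist")[:,:,::-1].copy();cv2.imwrite("pics/w6.png",im);np.save("w6.npy",M)
print(o["position"],o["orientation"])
cv2.imwrite("pics/w6c.png",cv2.resize(im[60:320,190:370],(554,800))[:600])
cv2.imwrite("pics/w6c.png",cv2.resize(im[90:270,180:380],(667,600),interpolation=cv2.INTER_CUBIC))
E
```

```text
clock: 18.5
position: [0.4717, -0.3115, 0.043]
orientation: [180.0, -0.0, -173.1]
ft_force: [0.8, 0.3, -2.8]
finger_gap: 0.0518
grasp_force: 20.0
clock: 19.5
position: [0.4718, -0.3107, 0.044]
orientation: [180.0, 0.0, -173.0]
ft_force: [-0.1, -0.4, -0.8]
finger_gap: 0.0519
grasp_force: 20.0
[ 0.4718 -0.3107  0.044 ] [ 179.9991    0.0017 -172.9956]
```

View pics/w6c.png

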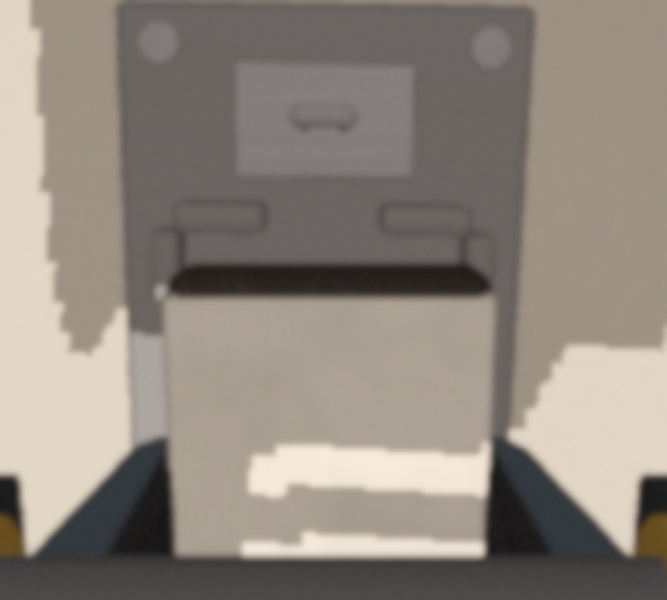

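The box is held squarely over the recess. In the crop, the box centre column is 330 and the tray's is 323; the tray is turned slightly clockwise by about 0.7°. The box's near top edge is at row 295, the near corner bar at rows 203-232. I'll compute the correction.

Run:
```python
from h import *
M=np.load("w6.npy");o=observe();R=T(o)[:3,:3];p0=np.array([.4718,-.3107,.044])
g=cv2.cvtColor(cv2.imread("pics/w6.png"),cv2.COLOR_BGR2GRAY)
for c in(240,250,300,310): print(c,g[146:182,c].tolist())
f=lambda n,u,v,z:print(n,(ray("wrist",[(u,v)],z,M)[0]-p0)@R)
for v in(177,178,178.5): f("boxtop",278,v,.0588)
for v in(169,169.5,170): f("boxbot",278,v,.0398)
for v in(158,159.6): f("bar inner top",250,v,.019)
for v in(150,151.5): f("bar outer top",250,v,.019)
W=np.load("w5.npy");q=lambda v,z:print("w5",(ray("wrist",[(270,v)],z,W)[0]-p0)@R)
q(216.7,.019);q(301.4,.019);q(296.7,.008)
```

```text
240 [102, 102, 101, 96, 90, 94, 100, 102, 102, 101, 100, 97, 93, 92, 98, 101, 103, 102, 102, 102, 101, 98, 87, 62, 40, 31, 32, 37, 36, 37, 39, 49, 79, 121, 151, 161]
250 [102, 102, 101, 96, 92, 94, 99, 103, 102, 101, 100, 98, 93, 91, 94, 99, 101, 102, 102, 101, 102, 99, 87, 63, 39, 32, 32, 36, 37, 40, 42, 51, 82, 123, 151, 161]
300 [102, 102, 101, 100, 95, 90, 93, 100, 104, 102, 100, 99, 96, 92, 92, 98, 102, 102, 102, 102, 102, 99, 87, 64, 39, 32, 31, 34, 35, 35, 39, 48, 81, 123, 153, 162]
310 [103, 102, 101, 101, 95, 92, 94, 100, 103, 103, 102, 99, 97, 94, 94, 99, 102, 102, 102, 102, 102, 100, 88, 63, 40, 31, 31, 35, 35, 37, 40, 49, 80, 123, 151, 161]
boxtop [ 0.0462 -0.0005 -0.0148]
boxtop [ 0.0457 -0.0005 -0.0148]
boxtop [ 0.0454 -0.0005 -0.0148]
boxbot [ 0.0484 -0.0005  0.0042]
boxbot [ 0.0481 -0.0005  0.0042]
boxbot [ 0.0478 -0.0005  0.0042]
bar inner top [ 0.0534 -0.019   0.025 ]
bar inner top [ 0.0523 -0.019   0.025 ]
bar outer top [ 0.0585 -0.0189  0.025 ]
bar outer top [ 0.0576 -0.0189  0.025 ]
w5 [0.0522 0.0007 0.025 ]
w5 [-0.052  -0.0001  0.025 ]
w5 [-0.0523 -0.0004  0.036 ]
```

Box sits 1.6 mm too far along +x, 1.2 mm off in y and 0.7° off in yaw relative to the recess. Correct this, then lower in stages while watching the force.

```bash
python3 -m crank '[0,0,0.012,0.0016,-0.0012,0,-1, 0,0,0,0,0,0,-1, 0,0,0,0,0,0.005,-1, 0,0,0,0,0,0.005,-1, 0,0,0,0,0,0.005,-1, 0,0,0,0,0,0.003,-1, 0,0,0,0,0,0,-1, 0,0,0,0,0,0,-1, 0,0,0,0,0,0,-1, 0,0,0,0,0,0,-1]'
python3 - <<'E'
from h import *
o=observe();M=wristM(o);im=snapshot("wrist")[:,:,::-1].copy();cv2.imwrite("pics/w7.png",im);np.save("w7.npy",M)
g=cv2.cvtColor(im,cv2.COLOR_BGR2GRAY)
print(o["position"],o["orientation"],o["ft_force"])
for c in(240,250,300,310): print(c,g[146:182,c].tolist())
for r in(140,162,165,185,200): print(r,g[r,210:246].tolist(),g[r,310:345].tolist())
E
```

```text
clock: 20.55
position: [0.4705, -0.3122, 0.0262]
orientation: [-180.0, 0.0, -173.7]
ft_force: [0.0, 0.3, -2.3]
finger_gap: 0.0522
grasp_force: 20.0
[ 0.4705 -0.3122  0.0262] [-179.9861    0.0123 -173.6808] [ 0.0273  0.2923 -2.2743]
240 [101, 102, 103, 102, 102, 102, 101, 96, 88, 88, 95, 101, 101, 102, 101, 99, 98, 93, 91, 94, 98, 98, 87, 63, 40, 31, 33, 35, 36, 39, 40, 49, 79, 122, 151, 161]
250 [103, 102, 102, 102, 102, 102, 101, 96, 88, 87, 95, 101, 103, 102, 101, 99, 97, 93, 91, 94, 99, 98, 87, 63, 40, 31, 32, 35, 39, 40, 42, 51, 82, 123, 152, 161]
300 [104, 101, 102, 102, 103, 101, 101, 97, 90, 88, 95, 100, 103, 103, 103, 100, 97, 94, 90, 92, 97, 99, 88, 64, 40, 33, 33, 34, 35, 36, 38, 49, 81, 123, 152, 163]
310 [103, 102, 102, 102, 102, 103, 101, 97, 90, 88, 94, 100, 103, 103, 101, 100, 98, 94, 90, 92, 98, 98, 88, 64, 40, 32, 33, 34, 35, 38, 38, 48, 81, 122, 151, 161]
140 [135, 116, 102, 99, 102, 102, 101, 102, 102, 102, 102, 102, 101, 102, 102, 102, 102, 103, 101, 103, 101, 102, 103, 102, 103, 102, 102, 101, 101, 102, 103, 102, 102, 102, 102, 101] [102, 102, 101, 102, 102, 103,
[... 781 characters left out ...]
47, 140, 124, 106, 99, 100, 101, 101, 101, 101, 103, 107, 105, 100, 95, 95, 99, 116, 140, 157, 162, 163, 164, 163, 163, 163, 163, 163, 163, 163, 163, 163, 163, 163, 163] [161, 160, 161, 159, 160, 160, 160, 161, 161, 162, 162, 162, 162, 162, 161, 161, 158, 150, 129, 107, 96, 94, 94, 96, 100, 101, 101, 101, 101, 98, 104, 121, 140, 146, 147]
200 [215, 215, 212, 198, 164, 122, 101, 101, 101, 102, 101, 101, 101, 101, 101, 101, 100, 102, 108, 123, 144, 156, 160, 161, 160, 160, 160, 159, 159, 159, 158, 158, 159, 158, 159, 158] [163, 163, 162, 162, 161, 162, 162, 161, 161, 162, 162, 162, 162, 163, 162, 160, 154, 136, 116, 103, 102, 101, 101, 102, 101, 101, 101, 100, 99, 102, 117, 137, 145, 146, 146]
```

Yaw is now level, with a remaining offset of about 0.9 mm in x and 0.6 mm in y. Correct that and lower in.

```bash
python3 -m crank '[0,0,0,0.0009,-0.0006,0,-1, 0,0,0,0,0,0.002,-1, 0,0,0,0,0,0.003,-1, 0,0,0,0,0,0.003,-1, 0,0,0,0,0,0.003,-1, 0,0,0,0,0,0.001,-1, 0,0,0,0,0,0,-1, 0,0,0,0,0,0,-1, 0,0,0,0,0,0,-1, 0,0,0,0,0,0,-1]'
```

```text
clock: 21.6
position: [0.4696, -0.3128, 0.0141]
orientation: [-180.0, 0.0, -173.7]
ft_force: [0.1, -0.2, -1.7]
finger_gap: 0.0519
grasp_force: 20.0
```

No contact force with the box bottom below the bar tops, so it is inside the recess. Lower the last millimetre, release and rise.

```bash
python3 -m crank '[0,0,0,0,0,0.0008,-1, 0,0,0,0,0,0.0006,-1, 0,0,0,0,0,0,-1, 0,0,0,0,0,0,0.7, 0,0,0,0,0,0,0.7, 0,0,0,0,0,0,0.7, 0,0,0,0,0,0,0.7, 0,0,0,0,0,0,0.7, 0,0,0,0,0,0,0.7, 0,0,0,0,0,0,0.7]'
python3 -m crank '[0,0,0,0,0,-0.01,0.7, 0,0,0,0,0,-0.03,0.7, 0,0,0,0,0,-0.04,0.7, 0,0,0,0.02,0,-0.04,0.7, 0,0,0,0.02,0,-0.03,0.7, 0,0,0,0.02,0,0,0.7, 0,0,0,0,0,0,0.7, 0,0,0,0,0,0,0.7, 0,0,0,0,0,0,0.7, 0,0,0,0,0,0,0.7]'
python3 - <<'E'
from h import *
o=observe();M=wristM(o);im=snapshot("wrist")[:,:,::-1].copy();cv2.imwrite("pics/w8.png",im);np.save("w8.npy",M)
print(o["position"],o["orientation"]);g=cv2.cvtColor(im,cv2.COLOR_BGR2GRAY)
c,s=np.cos(np.radians(6.3)),np.sin(np.radians(6.3))
for z in(.027,.008):print(z,proj("wrist",[[.4696+a*c-b*s,-.3128+a*s+b*c,z] for a,b in[(-.05,.026),(-.05,-.026),(.05,.026),(.05,-.026)]],M))
m=((g>200)).astype(int)
for cc in(262,270,280): print(cc,g[205:250,cc].tolist(),g[285:325,cc].tolist())
for r in(235,250): print(r,g[r,235:310].tolist())
# hasp tip from top and scene views: bright/teal slotted end
cv2.imwrite("pics/t8.png",snapshot("top")[:,:,::-1]);cv2.imwrite("pics/s8.png",snapshot("scene")[:,:,::-1])
E
```

```text
clock: 22.6
position: [0.4695, -0.3128, 0.0126]
orientation: [180.0, -0.0, -173.7]
ft_force: [0.9, 0.5, 0.2]
finger_gap: 0.0776
grasp_force: 0.0
clock: 23.6
position: [0.4104, -0.3192, 0.1623]
orientation: [180.0, -0.0, -173.6]
ft_force: [-0.2, 0.7, -0.1]
finger_gap: 0.0775
grasp_force: 0.0
[ 0.4104 -0.3192  0.1623] [ 179.9751   -0.0168 -173.649 ]
0.027 [[302.6062 209.6405]
 [254.2606 209.6458]
 [300.8794 293.4315]
 [255.9428 293.4499]]
0.008 [[301.2501 205.562 ]
 [255.5675 205.5663]
 [299.7028 285.3194]
 [257.0758 285.3356]]
262 [141, 119, 93, 70, 46, 36, 46, 69, 119, 184, 224, 235, 237, 237, 238, 238, 237, 236, 235, 233, 233, 233, 232, 233, 233, 234, 235, 236, 236, 236, 236, 236, 235, 236, 236, 237, 237, 237, 237, 237, 237, 238, 238, 237, 237] [65, 65, 65, 66, 65, 65, 64, 65, 85, 127, 160, 170, 170, 169, 171, 172, 171, 170, 179, 195, 202, 200, 200, 197, 182, 145, 106, 90, 89, 89, 90, 89, 88, 89, 89, 88, 86, 75, 53, 34]
270 [97, 89, 69, 44, 33, 34, 44, 66, 119, 183, 222, 235, 237, 237, 237, 237, 236, 235, 234, 233, 232, 232, 232, 233, 234, 234, 234, 235, 235, 235, 235, 235, 234, 234
[... 683 characters left out ...]
 172, 172, 171, 171, 171, 171, 171, 179, 204, 228, 236, 237, 237, 237, 236, 236, 236, 235, 235, 234, 234, 234, 233, 234, 235, 235, 236, 236, 236, 236, 236, 236, 236, 236, 237, 237, 237, 237, 237, 237, 237, 237, 237, 237, 237, 237, 237, 237, 237, 236, 237, 236, 237, 237, 236, 231, 212, 169, 140, 156, 164, 165, 166, 166]
250 [217, 216, 216, 216, 216, 216, 213, 200, 178, 169, 172, 172, 171, 172, 171, 171, 171, 171, 177, 200, 225, 236, 237, 237, 237, 237, 237, 237, 237, 237, 237, 237, 237, 237, 236, 235, 234, 234, 234, 235, 235, 234, 234, 232, 231, 231, 230, 230, 231, 231, 231, 231, 231, 231, 231, 231, 231, 231, 231, 231, 231, 232, 232, 231, 231, 229, 219, 193, 154, 146, 159, 165, 165, 165, 165]
```

The box is seated: its sides at columns 254/302.7 and far edge at row 293.6 match the projection for a seated box. Now the hasp: its angle is about 1.78 and the grip point about (0.581, -0.300, 0.179). Approach from above and pinch.

```bash
python3 -m crank '[0,0,0,0,0,-0.03,0.3, 0,0,0,0,0,-0.03,0.3, 0,0,0,-0.043,0,0,0.3, 0,0,0,-0.043,0,0,0.3, 0,0,0,-0.043,0,0,0.3, 0,0,0,-0.043,0,0,0.3, 0,0,0,0,0,0,0.3, 0,0,0,0,0,0,0.3, 0,0,0,0,0,0,0.3, 0,0,0,0,0,0,0.3]' 10
python3 - <<'E'
from h import *
o=observe();M=wristM(o);print(o["position"]);im=snapshot("wrist")[:,:,::-1].copy();cv2.imwrite("pics/w9.png",im)
t=cv2.imread("pics/t8.png");g=cv2.cvtColor(t,cv2.COLOR_BGR2HSV)
print(g[178:200,340:368,2])
plan([.5813,-.3004,.160],186.3)
E
```

```text
clock: 24.75
position: [0.58, -0.3007, 0.2228]
orientation: [180.0, -0.0, -173.7]
ft_force: [0.4, 0.1, -0.2]
finger_gap: 0.0593
grasp_force: 0.0
[ 0.58   -0.3007  0.2228]
[[105 105 103 104 105 103 108 123 147 166 176 179 180 180 181 181 180 181
  181 180 181 181 180 181 179 180 181 180]
 [108 113 117 118 115 111 115 135 160 175 181 181 182 180 181 180 181 181
  180 182 180 180 179 179 180 180 179 181]
 [114 128 142 146 139 125 124 146 169 179 181 180 181 182 181 179 181 180
  181 180 181 180 179 180 180 181 181 181]
 [124 148 163 168 156 136 128 150 172 181 183 183 182 180 179 179 181 181
  180 180 180 180 180 180 181 180 181 181]
 [138 161 176 176 163 141 134 155 174 181 181 182 181 181 181 181 182 181
  180 180 179 181 181 180 180 181 180 180]
 [150 171 179 180 170 152 148 163 177 182 182 181 181 180 181 181 180 179
  179 175 176 177 178 180 182 180 181 180]
 [161 178 181 180 174 162 160 172 180 181 182 181 181 179 178 180 180 178
  173 169 168 172 175 178 181 181 182 181]
 [169 179 182 181 179 170 171 179 182 183 180 179 175 175 178 178 179 177
  173 166 164 168 173 179 181 181 18
[... 1060 characters left out ...]
 [180 182 181 181 182 181 181 182 179 168 142 103  71  60  60  72 103 136
  162 176 182 182 182 183 182 182 182 181]
 [181 182 180 181 182 182 183 182 178 163 131  93  66  58  65  87 125 158
  175 181 182 183 182 182 183 182 183 182]
 [182 180 181 182 182 180 181 178 170 149 113  76  62  61  75 107 144 169
  179 182 183 180 184 182 182 182 182 183]
 [180 182 182 181 181 181 180 176 161 131  93  66  61  66  93 129 160 176
  181 182 182 183 182 183 182 182 184 183]
 [181 180 181 181 181 181 179 169 146 111  75  60  59  78 113 147 168 175
  177 180 181 182 183 183 183 181 184 184]]
turn [-0.     -0.0001 -0.0005] shift(old axes) [-0.0013  0.0002  0.0629] shift(new axes) [-0.0013  0.0002  0.0629]
```

```bash
python3 -m crank '[0,0,0,-0.004,0,0.02,0.3, 0,0,0,0,0,0.02,0.3, 0,0,0,0,0,0.022,0.3, 0,0,0,0,0,0,-1, 0,0,0,0,0,0,-1, 0,0,0,0,0,0,-1, 0,0,0,0,0,0,-1, 0,0,0,0,0,0,-1, 0,0,0,0,0,0,-1, 0,0,0,0,0,0,-1]' 12
```

```text
clock: 25.8
position: [0.5855, -0.3006, 0.1615]
orientation: [-179.9, 0.1, -173.7]
ft_force: [1.6, -2.8, 7.4]
finger_gap: 0.0233
grasp_force: 12.0
```

```bash
python3 -m crank '[0,0,0,0.0225,0,-0.0035,-1, 0,0,0,0.0228,0,-0.0001,-1, 0,0,0,0.0225,0,0.0033,-1, 0,0,0,0.0218,0,0.0066,-1, 0,0,0,0.0205,0,0.0099,-1, 0,0,0,0.0189,0,0.0127,-1, 0,0,0,0.0167,0,0.0155,-1, 0,0,0,0.0142,0,0.0178,-1, 0,0,0,0.008,0,0.0129,-1, 0,0,0,0,0,0,-1]'
python3 -m crank '[0,0,0,0,0,0,0.1, 0,0,0,0,0,0,0.1, 0,0,0,0,0,0,0.1, 0,0,0,0,0,0,0.1, 0,0,0,0,0,-0.02,0.1, 0,0,0,0,0,-0.03,0.1, 0,0,0,0,0,-0.03,0.1, 0,0,0,0,0,0,-1, 0,0,0,0,0,0,-1, 0,0,0,0,0,0,-1]'
python3 -c "
from h import *
cv2.imwrite('pics/s10.png',snapshot('scene')[:,:,::-1]);cv2.imwrite('pics/w10.png',snapshot('wrist')[:,:,::-1])
s=camera_info('scene')
a=cv2.absdiff(cv2.imread('pics/s10.png'),cv2.imread('pics/s8.png')).max(2)
print(observe()['position'],observe()['finger_gap'])
for th in(1.8,.5,.1): print(th,proj('scene',[[.5505-.16*np.cos(th)*.994,-.3038-.16*np.cos(th)*.11,.032+.16*np.sin(th)]]))
"
```

```text
clock: 26.8
position: [0.4165, -0.3187, 0.0845]
orientation: [180.0, -0.1, -173.7]
ft_force: [-7.3, -3.8, 5.0]
finger_gap: 0.0239
grasp_force: 12.0
clock: 27.8
position: [0.4176, -0.3181, 0.1648]
orientation: [179.9, -0.0, -173.7]
ft_force: [-0.8, -0.3, -0.9]
finger_gap: 0.0288
grasp_force: 0.0
[ 0.4176 -0.3181  0.1646] 0.02098782813806376
1.8 [[368.258  267.9945]]
0.5 [[315.6218 348.3884]]
0.1 [[308.1232 372.5757]]
```

The hasp followed the pinch down to about 0.5 rad. Now press it down with shut fingers on the plain strip, 45 mm nearer the hinge.

```bash
python3 -m crank '[0,0,0,-0.029,0,0,-1, 0,0,0,0,0,0,-1, 0,0,0,0,0,0.03,-1, 0,0,0,0,0,0.025,-1, 0,0,0,0,0,0.015,-1, 0,0,0,0,0,0.015,-1, 0,0,0,0,0,0.015,-1, 0,0,0,0,0,0.012,-1, 0,0,0,0,0,0.01,-1, 0,0,0,0,0,0.005,-1]'
python3 -m crank '[0,0,0,0,0,0.001,-1, 0,0,0,0,0,0.0005,-1, 0,0,0,0,0,0.0005,-1, 0,0,0,0,0,0,-1, 0,0,0,0,0,0,-1, 0,0,0,0,0,0,-1, 0,0,0,0,0,0,-1, 0,0,0,0,0,0,-1, 0,0,0,0,0,0,-1, 0,0,0,0,0,0,-1]'
```

```text
clock: 28.9
position: [0.4464, -0.3151, 0.0376]
orientation: [180.0, -0.0, -173.7]
ft_force: [-0.3, 0.2, 0.5]
finger_gap: 0.0006
grasp_force: 0.1
clock: 29.9
position: [0.4468, -0.3153, 0.0365]
orientation: [180.0, -0.0, -173.7]
ft_force: [0.1, 0.7, 0.4]
finger_gap: 0.0004
grasp_force: 0.1
```

```bash
python3 -m crank '[0,0,0,0,0,0.0007,-1, 0,0,0,0,0,0.0007,-1, 0,0,0,0,0,0.0006,-1, 0,0,0,0,0,0,-1, 0,0,0,0,0,0,-1, 0,0,0,0,0,0,-1, 0,0,0,0,0,0,-1, 0,0,0,0,0,0,-1, 0,0,0,0,0,0,-1, 0,0,0,0,0,0,-1]'
```

```text
clock: 30.9
position: [0.4468, -0.3153, 0.0347]
orientation: [-180.0, 0.0, -173.7]
ft_force: [-1.3, -0.3, 4.8]
finger_gap: 0.0004
grasp_force: 2.7
```

It's down on its stop: tip height is 34.7 mm against 34.5 mm nominal, with 4.8 N on it. Back off and check where the strip ends in the wrist view.

```bash
python3 -m crank '[0,0,0,0,0,-0.01,-1, 0,0,0,0,0,-0.03,-1, 0,0,0,0,0,-0.04,-1, 0,0,0,0,0,-0.04,-1, 0,0,0,0.03,0,-0.02,-1, 0,0,0,0,0,0,-1, 0,0,0,0,0,0,-1, 0,0,0,0,0,0,-1, 0,0,0,0,0,0,-1, 0,0,0,0,0,0,-1]'
python3 - <<'E'
from h import *
o=observe();M=wristM(o);im=snapshot("wrist")[:,:,::-1].copy();cv2.imwrite("pics/w11.png",im)
g=cv2.cvtColor(im,cv2.COLOR_BGR2GRAY);u=np.array([.994,.1097]);v=np.array([-.1097,.994]);S=np.array([.471,-.3126])
pt=lambda x,y,z:[*(S+u*x+v*y),z]
for th in(0,.06,.15): print(th,proj("wrist",[pt(.08-.172*np.cos(th),0,.0335+.172*np.sin(th)),pt(.08-.105*np.cos(th),.008,.0335+.105*np.sin(th)),pt(.08-.105*np.cos(th),-.008,.0335+.105*np.sin(th)),pt(.08-.15*np.cos(th),.012,.0335+.15*np.sin(th)),pt(.08-.15*np.cos(th),-.012,.0335+.15*np.sin(th))],M).round(1).tolist())
b=proj("wrist",[pt(-.025,.026,.027),pt(-.025,-.026,.027)],M);print("box",b.round(1).tolist())
r=int(round(b[0,1]));print(r,g[r,235:325].tolist())
c=int(round(proj("wrist",[pt(-.08,0,.03)],M)[0,0]))
for k in(c-6,c+6):print(k,g[150:230,k].tolist())
E
```

```text
clock: 31.9
position: [0.4171, -0.3183, 0.1738]
orientation: [179.9, -0.0, -173.7]
ft_force: [-0.8, 0.3, 0.1]
finger_gap: 0.0006
grasp_force: 0.0
0 [[278.3, 164.9], [285.5, 225.7], [271.0, 225.8], [289.5, 185.6], [267.1, 185.6]]
0.06 [[278.3, 166.2], [285.6, 227.6], [270.9, 227.6], [289.8, 187.2], [266.8, 187.3]]
0.15 [[278.3, 169.5], [285.8, 231.2], [270.7, 231.2], [290.3, 190.9], [266.3, 190.9]]
box [[301.3, 224.0], [255.2, 224.0]]
224 [214, 214, 214, 214, 213, 213, 210, 200, 180, 166, 166, 168, 168, 168, 168, 168, 168, 168, 174, 194, 217, 229, 233, 233, 233, 233, 229, 216, 186, 151, 118, 88, 69, 59, 56, 55, 55, 57, 60, 63, 66, 83, 121, 147, 141, 104, 70, 63, 62, 59, 57, 56, 55, 57, 59, 67, 87, 118, 158, 198, 222, 232, 234, 234, 234, 230, 212, 168, 135, 148, 160, 162, 163, 163, 162, 162, 156, 153, 174, 200, 211, 212, 212, 212, 212, 212, 213, 213, 213, 213]
272 [197, 196, 196, 197, 195, 190, 176, 156, 137, 117, 104, 106, 122, 139, 142, 136, 132, 154, 182, 189, 183, 182, 173, 145, 126, 124, 125, 129, 141, 151, 147, 141, 144, 152, 156, 159, 168, 185, 188, 178, 156, 125, 108, 112, 141, 171, 187, 194, 195, 193, 193, 193, 192, 192, 193, 193, 195, 195, 196, 196, 196, 196, 196, 196, 195, 196, 196, 196, 195, 193, 182, 155, 121, 86, 57, 47, 47, 46, 47, 45]
284 [145, 145, 146, 155, 178, 199, 196, 169, 142, 127, 135, 152, 160, 158, 147, 121, 119, 151, 180, 187, 184, 186, 179, 160, 153, 154, 155, 155, 152, 146, 133, 127, 126, 131, 135, 133, 131, 129, 126, 122, 115, 114, 116, 123, 146, 172, 186, 191, 192, 187, 180, 176, 174, 174, 175, 179, 184, 186, 185, 184, 185, 184, 185, 186, 189, 191, 190, 190, 190, 189, 183, 168, 141, 99, 59, 43, 39, 39, 39, 39]
```

The finger height under load puts the hasp angle within about 0.02 rad of closed. The robot is clear of everything, so I'm handing in.

```bash
python3 -c "from station import *;print(hand_in())"
```

```text
the job is handed in; nothing more can be done
None
```

I handed the job in at about 32 s: the slide box lies flat in the tray recess and the hasp is down over its staple, with the arm clear; hand-in gave no verdict, and hasp closure rests on the 34.7 mm finger height under 4.8 N (34.5 mm is closed), because the last image was inconclusive.

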